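# Shut the wheel drawer and press its label holder home behind the shelf lip

### The job

The drawer of the green-grey cabinet has been loaded with grinding wheels: shut it fully first. Then take the label holder from its wooden stand, push its tongue down behind the lip of the label rail on top of the cabinet, by feel and without forcing it, until it is fully home with its shoulders down on the rail, and keep it pressed there with the fingers: a springy strip in the slot would lift it again, so the program finishes while still holding it pressed home. Leave all the other things where they are.

Things in the scene. Friction and masses are not known exactly. Their poses are not given: they have to be found in the camera images.
- cabinet_drawer0 (a joint): The cabinet's only drawer: metres it stands open; 0 = shut, it slides out of the cabinet front towards -x of the cabinet. It starts 40 to 80 mm open, slides with light friction and stays where it is left.
- cabinet: Green-grey steel drawer cabinet, fixed to the bench, 220 deep (its x) x 300 wide (its y) x 100 mm high; origin at the centre of its underside. Its front, with the drawer, faces its own -x, roughly towards the robot; the front face lies 110 mm from the origin.
- lip_mouth (a point): Centre of the slot mouth, level with the label rail's flat top (126 mm above the bench). The slot is 9 mm wide (x), 42 mm long (y), and lies behind the lip, the rail's front strip. Axes: x across the slot away from the robot, y along it, z up.
- strip (a joint): Springy black strip inside the slot: metres it is pushed down. At 0 its top lies 11 mm under the rail's top; it pushes up with about 2 N at first and 6 N at 9 mm, where the holder's shoulders meet the rail's top.
- holder_mid (a point): Centre of the label holder's frame: dark upright plastic plate, blank paper on both faces (alike), 60 g, 14 thick (its x) x 64 wide (y) x 52 mm high. Below its middle a tongue 6 thick x 36 wide x 20 mm long with a wedge tip. Shoulders (the frame's underside) 26 mm, tip 46 mm under this point. At the start it stands in the stand, this point 71 mm above the bench.
- stand: Plain wooden block, fixed, 60 (x) x 90 (y) x 45 mm high, origin at the centre of its underside, with an upright slot in its top that holds the label holder; the slot runs along its y. It stands to the left or to the right of the cabinet's front.
- bit_block: Fixed wooden block of the same size, with eight short steel bits standing up to 24 mm out of its top; it stands on the other side. Leave alone.
- can_top: Bystander: bare aluminium can, 60 across, 65 mm high, on the rear of the cabinet's top; origin under its base.
- disc: Bystander: dark steel wheel with a hub, 74 across, 26 mm high, on the rear of the cabinet's top; origin under its base.
- oil: Bystander: grey plastic bottle, 66 across, 170 mm high, standing to the far right; origin under its base.
- jar: Bystander: glass jar with a steel lid, 72 across, 90 mm high, standing to the far left; origin under its base.
- wrench: Bystander: steel wrench 150 mm long, lying on the bench beside the cabinet's right side; origin on its underside.
- blank: Bystander: steel flat-bar blank, 130 x 32 x 10 mm, lying near the drawer's front left corner; origin under its centre.
- collar: Bystander: steel collar, 52 across, 20 mm high, lying near the drawer's front right corner; origin under its centre.
- holder: The same label holder's own frame: origin at the tongue's tip, 46 mm under the frame's centre; x across its thickness, y along its width, z up.
- rail: The label rail: fixed bare-aluminium double strip, 130 long (its y) x 17 deep (x) x 26 mm high, standing along the front edge of the cabinet's top, up to 45 mm left or right of its middle; filled between the strips except the 42 mm slot in its middle. Origin under its centre, 26 mm below the slot mouth; it carries the springy strip.
- cabinet_drawer0_handle (a point): Grip point of the drawer's steel bar handle: a level bar along the cabinet's y, 35 mm out from the drawer's front, 120 mm long and 11 mm thick, its centre line 62 mm above the bench; with the drawer shut it lies 145 mm in front of the cabinet's origin.
There are look-alikes about, which are no part of the job. Leave any blue or orange look-alike of the holder alone.

How it is judged:
By the outcome, as a careful person would: the job done as asked, in the order asked, and still so for the second after the job is handed in, while the arm keeps its last pose, push and grip.
It also fails if it takes over 48 s, if anything falls off the work surface, if the arm or the gripper's body presses on something with over 40 N, if the wrist force passes 120 N, or if a joint passes its speed limit or range.

### The arm

A 6-joint arm with a two-finger parallel gripper is mounted at the origin on the work surface. World frame = base frame: x ahead of the robot, y to its left, z up, the work surface at z = 0. Lengths are in m, angles in degrees, forces in N, time in s.
With the tool pointing down it reaches from about 0.35 to 0.875 m from the base axis. Payload 4.2 kg.
Tool frame: the origin (TCP) lies on the front face of the gripper's body, between the roots of the fingers; the fingertips stand 70 mm ahead of it and the grasp point (between the pads) lies 51 mm ahead of it; x points along the fingers, y is the direction in which the jaws open and shut, and the axes are right-handed (so a half turn about x gives the same grasp; the last joint's range is limited). The gripper opens to 87 mm and grips with 3 to 60 N. Pads are 19 mm wide; open, the fingers measure 117 mm over their backs; the gripper's body (75 mm by 190 mm) begins 51 mm behind the grasp point.
Start: joints at [-58.637, 22.042, 0.453, 0, -68.411, -14.817], TCP at [0.178, -0.599, 0.292] pointing down, gripper open.
Joint ranges: [-179.83, 179.83], [-69.29, 118.12], [-61.27, 80.66], [-181.25, 117.63], [-171.15, -9.14], [-177.46, 177.46]. Speed limits (degrees/s): [159.86, 159.86, 180, 180, 180, 180].

### API

Orientations are given as a 3x3 rotation matrix whose columns are the frame's x, y, z axes.
In Python, from station import r, viewer, spotter gives the robot as it stands.
- The arm moves only by the tool move_arm, never from a script. Its argument "series" is a list that holds one entry, the list of rows, each a list of 7 numbers: the turn, a rotation vector about the world's x, y, z scaled (see below), then the shift along the world's x, y, z scaled (see below), then the opening, from 0 (shut) to 1 (fully open). A call has 1 to 20 rows; each row shifts and turns the pose as measured when the row begins; what a row does not reach is not made up. The controller multiplies each number of a shift by 60 mm and each number of a turn by 8 degrees. A row lasts 1/8 s, in which the tool goes at most 62.5 mm and 10.7 degrees, less where a joint would pass 70% of its speed; a pose out of reach is approached as far as the arm can. A call with a number of a shift or a turn outside -1 to 1 is refused whole. A call with a gripper value outside its range is refused whole. The fingers move at their own pace and stop on an object; the grip force is fixed at half the most. Time passes only in rows, so rows that do not move let the fingers close. It gives the time, the measured TCP pose, the force and the opening at its end, in the units of the state.
- r.sense(): the state, without advancing time (a new reading comes with each control period).
- viewer.capture(name): name is "scene" or "side" or "wrist"; returns (picture, depth): 400x640x3 uint8, red, green, blue; 400x640 float32, m along the optical axis (not along the pixel's ray), 0 where there is no reading.
- viewer.camera_params(name): a dict with "mtx" (3x3 intrinsics, pixels), "pose" (4x4, takes a point from camera to world coordinates). Camera axes: x right, y down, z forward; pixel columns grow to the right and rows downward; lengths in m; the calibration is good to about 2 mm. A picture is of the moment at which its call begins: read the wrist's pose just before it. camera_params takes no time and is no camera call; for the wrist camera it gives the pose at the moment of the call.
- r.finish_job(): hands the job in, once; it reports no verdict.
Trained networks look in the newest picture that a camera, given by its name, has taken for a name from the list of things; names that differ only in an ending like _2 or _b are one class to them, and where a whole thing is asked for, a point or a joint stands for the part that bears it (a point fixed in the world has none). Each returns a list of dicts, best first, with "conf" (0 to 1); they miss things now and then, are a little off and sometimes report something else, mostly with a low value. They report only what shows in the picture. A call takes as long as a camera call. They do not tell look-alikes from the thing itself.
- spotter.find_in(camera, name): "centre" ([column, row] in pixels, amid what is visible of it).
- spotter.trace(camera, name): "mask" (400x640 bool, what is visible of it) and "centre" ([column, row] in pixels, amid what is visible of it).
The state is a dict: "time_s": time; "joints": joint angles; "joint_velocities": joint speeds; "effort": joint torques, N m; "tcp_pos": TCP position; "ee_rot": TCP orientation; "wrist_force": force on the tool from outside, world axes, zero at the start; "moment": the same for the moment, N m; "gripper_width": opening from 0.0 (shut) to 1.0 (fully open).
Only numpy, scipy, OpenCV 4.12 (cv2) and the standard library are available. Lean on these libraries where they do the work, as an engineer would, in place of code of your own. Each camera call takes 0.05 s, during which the arm holds its last target.

## Working session

There is one attempt and no reset: what is moved stays moved. The work goes in short steps, Python scripts to look and compute and a tool call to move; the robot and the scene stay as the last step left them, time stands still between calls to the robot, and variables do not carry over. Pictures are saved under pics/ and viewed, and the job is handed in when it is done.

Besides the shell and the picture viewer there is one more tool, called after "Call:" by a JSON object that holds its "method" and its "body", one argument or row to a line. move_arm: Moves the arm, as the interface text tells. Its arguments: {"type":"object","properties":{"series":{"type":"array","items":{"type":"array","items":{"type":"array","items":{"type":"number","minimum":-1,"maximum":1}}}}},"required":["series"]}

```bash
mkdir -p pics; ls; cat > h.py <<'E'
import numpy as np,cv2
from station import r,viewer,spotter
def cap(n,f=None):
    p=viewer.camera_params(n); im,d=viewer.capture(n)
    if f: cv2.imwrite('pics/'+f,cv2.cvtColor(im,cv2.COLOR_RGB2BGR))
    return im,d,p
def pts(d,p):
    K=p['mtx'];T=np.array(p['pose']);v,u=np.mgrid[0:400,0:640]
    c=np.stack([(u-K[0][2])/K[0][0]*d,(v-K[1][2])/K[1][1]*d,d],-1)
    w=c@T[:3,:3].T+T[:3,3]; w[d<=0]=np.nan
    return w
E
python3 - <<'E'
from h import *
s=r.sense();print(s)
for n in ['scene','side','wrist']:
    im,d,p=cap(n,n+'0.png'); np.savez(n+'0.npz',im=im,d=d,K=p['mtx'],T=p['pose']); print(n,np.round(p['pose'],3).tolist(),np.round(p['mtx'],1).tolist())
print(r.sense()['time_s'])
E
```

```text
pics
{'time_s': 0.0, 'joints': array([-5.86362017e+01,  2.20868124e+01,  3.78631444e-01, -3.04578385e-02,
       -6.84127544e+01, -1.48150692e+01]), 'joint_velocities': array([ 0.01095683, -0.015571  ,  0.02372554,  0.00484071, -0.06266633,
       -0.03387238]), 'effort': array([ 9.14977009e-04, -3.90662849e+01,  1.87401831e+01,  4.21977773e+00,
        1.09707413e-02, -2.01717089e-04]), 'tcp_pos': array([ 0.17789078, -0.59865153,  0.29118942]), 'ee_rot': array([[-6.76465222e-04, -2.84641983e-01,  9.58633655e-01],
       [ 2.05952802e-03,  9.58631444e-01,  2.84642780e-01],
       [-9.99997650e-01,  2.16688382e-03, -6.22526910e-05]]), 'wrist_force': array([ 0.00315582,  0.26614257, -0.35617472]), 'moment': array([0.01350712, 0.01675136, 0.01150761]), 'gripper_width': 1.0032318990745672}
scene [[0.659, 0.546, -0.518, 1.254], [0.752, -0.475, 0.456, -0.595], [0.003, -0.69, -0.724, 1.059], [0.0, 0.0, 0.0, 1.0]] [[500.0, 0.0, 318.2], [0.0, 500.0, 198.1], [0.0, 0.0, 1.0]]
side [[-0.844, -0.281, 0.456, 0.028], [-0.536, 0.428, -0.727, 0.895], [0.009, -0.859, -0.512, 0.708], [0.0, 0.0, 0.0, 1.0]] [[366.8, 0.0, 314.9], [0.0, 366.8, 201.4], [0.0, 0.0, 1.0]]
wrist [[-0.285, 0.916, 0.281, 0.1], [0.959, 0.272, 0.085, -0.622], [0.001, 0.294, -0.956, 0.384], [0.0, 0.0, 0.0, 1.0]] [[313.6, 0.0, 317.0], [0.0, 313.6, 199.0], [0.0, 0.0, 1.0]]
0.15
```

View pics/scene0.png

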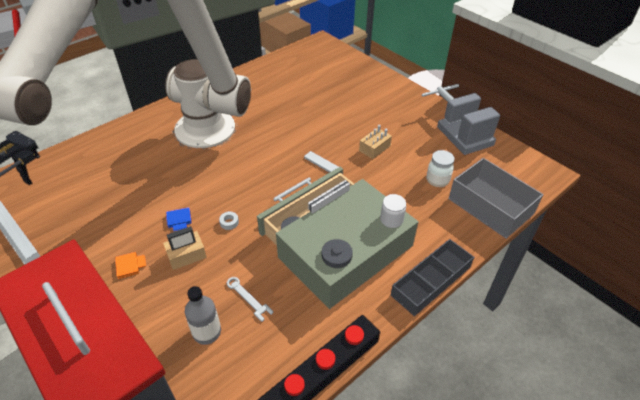

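View pics/side0.png

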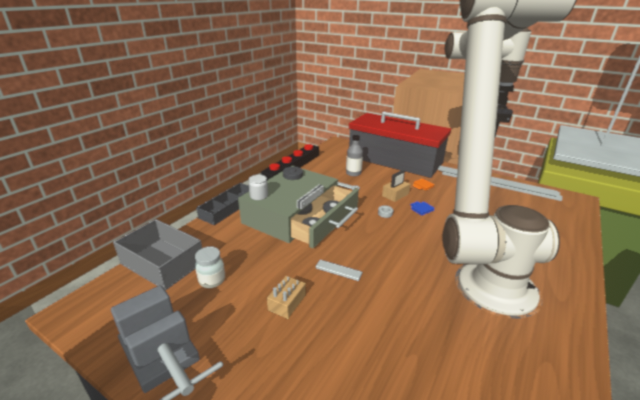

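View pics/wrist0.png

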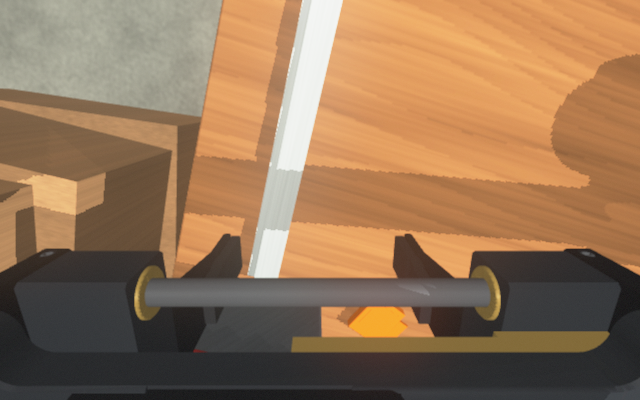

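Scene view: the drawer cabinet is at (335,240). The dark, white-faced holder stands in the wooden stand at (182,240). The blue (179,218) and orange (128,264) look-alikes lie flat on the bench. I'll enlarge the crop to confirm the holder and measure.

```bash
python3 - <<'E'
from h import *
out=[]
for n,(x0,y0,x1,y1),k in [('scene',(100,160,440,300),2),('side',(230,150,450,260),3)]:
    im=cv2.imread(f'pics/{n}0.png')[y0:y1,x0:x1]; im=cv2.resize(im,None,fx=k,fy=k,interpolation=cv2.INTER_CUBIC); im=cv2.copyMakeBorder(im,0,0,0,680-im.shape[1],cv2.BORDER_CONSTANT) if im.shape[1]<680 else im
    out.append(im)
cv2.imwrite('pics/crop0.png',cv2.resize(np.vstack(out),None,fx=.96,fy=.96))
for n in ['scene','side']:
    z=np.load(n+'0.npz');w=pts(z['d'],dict(mtx=z['K'],pose=z['T']))
    viewer.capture(n)
    for t in ['holder','stand','cabinet','rail','cabinet_drawer0_handle','collar','blank','disc','can_top','jar','oil','wrench','bit_block','holder_mid','lip_mouth']:
        try:
          for q in spotter.trace(n,t)[:2]:
            m=q['mask']; P=w[m]; P=P[~np.isnan(P[:,0])]
            print(n,t,round(q['conf'],2),np.round(q['centre']),m.sum(),'med',np.round(np.median(P,0),3),'lo',np.round(np.percentile(P,3,0),3),'hi',np.round(np.percentile(P,97,0),3))
        except Exception as e: print(n,t,e)
print(r.sense()['time_s'])
E
```

```text
scene holder 0.97 [179. 217.] 476 med [ 0.311 -0.281  0.014] lo [ 0.273 -0.313  0.   ] hi [ 0.344 -0.243  0.02 ]
scene holder 0.94 [180. 240.] 469 med [ 0.431 -0.329  0.08 ] lo [ 0.412 -0.357  0.045] hi [ 0.44 -0.3   0.1 ]
scene stand 0.66 [186. 254.] 798 med [ 0.448 -0.334  0.042] lo [ 0.395 -0.374  0.002] hi [ 0.465 -0.283  0.049]
scene cabinet 0.93 [334. 230.] 11368 med [ 0.68  -0.031  0.097] lo [ 0.507 -0.151  0.012] hi [0.795 0.133 0.103]
scene cabinet 0.54 [184. 252.] 720 med [ 0.448 -0.337  0.043] lo [ 0.406 -0.374  0.005] hi [ 0.464 -0.288  0.049]
scene cabinet_drawer0_handle 0.57 [296. 207.] 2120 med [ 0.52  -0.032  0.068] lo [ 0.467 -0.142  0.02 ] hi [0.548 0.13  0.089]
scene collar 0.73 [229. 221.] 235 med [ 0.414 -0.178  0.018] lo [ 0.388 -0.201  0.003] hi [ 0.432 -0.158  0.024]
scene blank 0.79 [323. 161.] 321 med [0.392 0.174 0.009] lo [ 0.34   0.156 -0.001] hi [0.44  0.206 0.014]
scene disc 0.83 [338. 256.] 740 med [ 0.746 -0.089  0.12 ] lo [ 0.709 -0.119  0.103] hi [ 0.776 -0.054  0.127]
scene can_top 0.87 [395. 211.] 694 med [0.757 0.087 0.155] lo [0.725 0.071 0.106]
[... 2608 characters left out ...]
29  0.019] hi [0.636 0.149 0.088]
side oil 0.56 [327. 210.] 2358 med [0.537 0.016 0.044] lo [ 0.468 -0.128  0.02 ] hi [0.635 0.149 0.088]
side bit_block 0.98 [284. 297.] 1071 med [0.436 0.377 0.044] lo [0.415 0.319 0.004] hi [0.474 0.406 0.063]
side bit_block 0.56 [324. 211.] 2370 med [0.538 0.014 0.044] lo [ 0.47  -0.128  0.02 ] hi [0.635 0.149 0.088]
side holder_mid 0.72 [425. 184.] 174 med [ 0.354 -0.445  0.012] lo [ 0.32  -0.495 -0.001] hi [ 0.387 -0.415  0.017]
side holder_mid 0.71 [420. 212.] 238 med [ 0.301 -0.268  0.013] lo [ 0.269 -0.306  0.   ] hi [ 0.339 -0.236  0.017]
side lip_mouth 0.61 [313. 193.] 279 med [0.583 0.032 0.12 ] lo [ 0.58  -0.031  0.1  ] hi [0.625 0.095 0.127]
1.75
```

View pics/crop0.png

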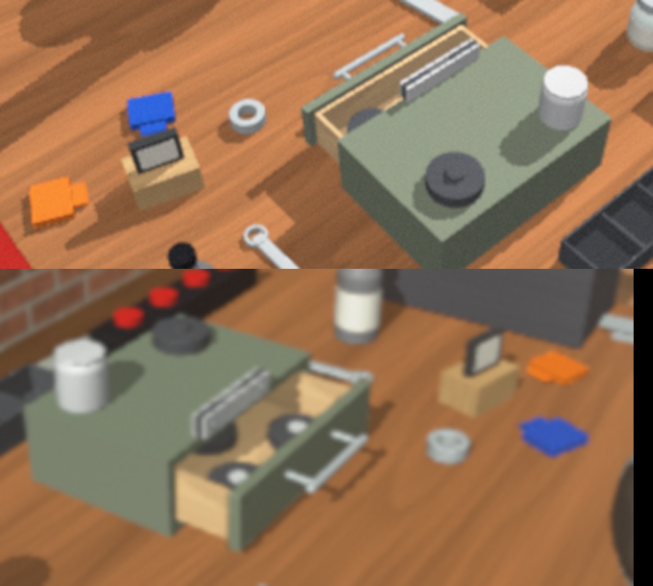

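The crop confirms it: the dark, paper-faced upright plate in the wooden stand is the holder, and the blue and orange ones are the look-alikes. Next I'll fit poses from depth.

```bash
python3 - <<'E'
from h import *
def rect(P,name):
    (c,s,a)=cv2.minAreaRect((P[:,:2]*1000).astype(np.float32)); print(name,len(P),np.round(c,1),np.round(s,1),round(a,2), 'med',np.round(np.median(P,0)*1000,1))
for n in ['scene','side']:
    z=np.load(n+'0.npz');w=pts(z['d'],dict(mtx=z['K'],pose=z['T'])).reshape(-1,3); rgb=z['im'].reshape(-1,3).astype(int)
    w=np.nan_to_num(w,nan=9)
    def box(x0,x1,y0,y1,z0,z1): return (w[:,0]>x0)&(w[:,0]<x1)&(w[:,1]>y0)&(w[:,1]<y1)&(w[:,2]>z0)&(w[:,2]<z1)
    rect(w[box(.55,.65,-.1,.2,.123,.132)],n+' railtop')
    rect(w[box(.5,.9,-.25,.25,.095,.104)],n+' cabtop')
    rect(w[box(.36,.52,-.42,-.24,.042,.048)],n+' standtop')
    rect(w[box(.36,.52,-.42,-.24,.055,.11)],n+' holder')
    rect(w[box(.36,.52,-.42,-.24,.093,.11)],n+' holdertop')
    rect(w[box(.40,.485,-.2,.2,.056,.075)],n+' handle')
    m=box(.46,.55,-.2,.2,.08,.095);rect(w[m],n+' drawerfrontTop')
E
```

```text
scene railtop 231 [590.9  27.2] [132.   21.2] 88.81 med [591.5  25.1 126. ]
scene cabtop 6155 [ 6.909e+02 -4.000e-01] [304.5 209.9] 89.32 med [683.9 -11.8 100. ]
scene standtop 365 [ 426.6 -326.9] [90.3 66.1] 74.17 med [ 439.4 -332.2   45.6]
scene holder 402 [ 428.2 -327.4] [64.  18.6] 74.43 med [ 430.9 -328.4   83.7]
scene holdertop 135 [ 428.2 -327.4] [63.8 18.6] 74.43 med [ 427.4 -327.7   97.4]
scene handle 179 [473.5   1.2] [129.5  22.3] 89.97 med [469.7  -2.6  65.7]
scene drawerfrontTop 597 [ 5.186e+02 -3.000e-01] [ 48.9 295.3] 2.29 med [512.6 -10.9  86.6]
side railtop 109 [590.1  32.1] [128.5  19.3] 88.76 med [590.3  39.6 125.6]
side cabtop 1976 [688.5   3.1] [304.5 216.3] 89.78 med [676.1  28.7  99.9]
side standtop 128 [ 424.2 -321.6] [96.7 62.7] 73.47 med [ 414.8 -307.    44.8]
side holder 145 [ 425.4 -321.7] [66.7 18.2] 73.41 med [ 422.4 -312.9   80.2]
side holdertop 38 [ 424.  -323.1] [63.2 15. ] 78.03 med [ 423.9 -319.7   96.7]
side handle 110 [470.7   7.5] [ 24.6 126.3] 0.17 med [464.1  14.1  65.5]
side drawerfrontTop 295 [515.9   5.5] [297.4  33.2] 88.7 med [506.   30.9  86.8]
```

Call:
{"method": "move_arm", "body": {
  "series": [
    [[0,0,-0.75,0.37,0.91,0,0],[0,0,-0.75,0.37,0.91,0,0],[0,0,-0.7,0.37,0.91,0,0],[0,0,0,0.37,0.91,0,0],[0,0,0,0.37,0.91,0,0],[0,0,0,0.37,0.91,0,0],[0,0,0,0.37,0.91,0,0],[0,0,0,0.37,0.91,0,0],[0,0,0,0.37,0.91,0,0],[0,0,0,0.37,0.91,0,0],[0,0,0,0.2,0.6,0,0]]
  ]
}}

```text
time_s: 3.12
tcp_pos: [0.4158, -0.0015, 0.2942]
ee_rot: [[0.011, 0.033, 0.999], [-0.001, 0.999, -0.033], [-1.0, -0.001, 0.011]]
wrist_force: [1.2, -0.1, -0.0]
gripper_width: 0.004
```

```bash
python3 - <<'E'
from h import *
im,d,p=cap('wrist','wrist1.png'); np.savez('wrist1.npz',im=im,d=d,K=p['mtx'],T=p['pose']); print(np.round(p['pose'],3).tolist())
w=np.nan_to_num(pts(d,p).reshape(-1,3),nan=9)
def box(x0,x1,y0,y1,z0,z1): return (w[:,0]>x0)&(w[:,0]<x1)&(w[:,1]>y0)&(w[:,1]<y1)&(w[:,2]>z0)&(w[:,2]<z1)
for nm,b in dict(rail=(.55,.65,-.1,.2,.120,.132),handle=(.40,.485,-.2,.2,.056,.075),front=(.47,.55,-.2,.2,.08,.095)).items():
    P=w[box(*b)]
    if len(P)>5:
        c,s,a=cv2.minAreaRect((P[:,:2]*1000).astype(np.float32)); print(nm,len(P),np.round(c,1),np.round(s,1),round(a,2),np.round(np.median(P,0)*1000,1))
E
```

```text
[[0.033, 0.952, 0.304, 0.334], [0.999, -0.031, -0.012, 0.002], [-0.002, 0.305, -0.952, 0.386], [0.0, 0.0, 0.0, 1.0]]
handle 1335 [471.6   4.7] [129.3  26.5] 89.95 [463.6   4.2  65.9]
front 485 [506.8   3.8] [293.3  15.5] 89.43 [504.1 131.7  86.6]
```

View pics/wrist1.png

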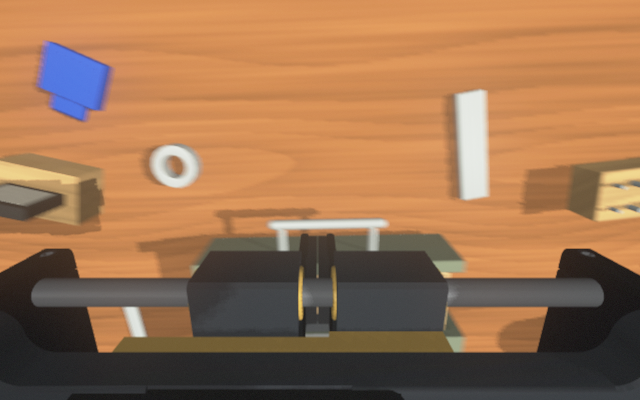

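The wrist picture shows the handle bar at (328,225) ahead of the fingers (318,250), and nothing under the gripper. I'll lower behind the bar and push.

Call:
{"method": "move_arm", "body": {
  "series": [
    [[0,0,0.1,0,0.05,-0.95,0],[0,0,0,0,0.03,-0.95,0],[0,0,0,0,0,-0.9,0],[0,0,0,0.3,0,-0.05,0],[0,0,0,0.25,0,0,0],[0,0,0,0.25,0,0,0]]
  ]
}}

```text
time_s: 3.92
tcp_pos: [0.4717, 0.0085, 0.1254]
ee_rot: [[0.025, 0.01, 1.0], [0.003, 1.0, -0.011], [-1.0, 0.004, 0.025]]
wrist_force: [-1.7, 0.6, -1.3]
gripper_width: 0.005
```

Call:
{"method": "move_arm", "body": {
  "series": [
    [[0,0,0,0.25,-0.05,-0.03,0],[0,0,0,0.25,-0.03,0,0],[0,0,0,0.2,0,0,0]]
  ]
}}

```text
time_s: 4.3
tcp_pos: [0.5201, 0.0038, 0.1303]
ee_rot: [[0.033, 0.012, 0.999], [0.006, 1.0, -0.012], [-0.999, 0.007, 0.033]]
wrist_force: [-16.1, 5.3, 6.9]
gripper_width: 0.004
```

```bash
python3 - <<'E'
from h import *
s=r.sense();print(s['tcp_pos'],s['wrist_force'],s['moment'])
a,_,_=cap('scene');b,_,_=cap('side')
A=cv2.resize(a[150:300,230:430],None,fx=3,fy=3);B=cv2.resize(b[150:250,220:400],None,fx=3.33,fy=3)[:,:600]
cv2.imwrite('pics/p2.png',cv2.cvtColor(np.vstack([A[:300],B[:,:600] if B.shape[1]>=600 else cv2.resize(B,(600,300))]),cv2.COLOR_RGB2BGR))
s=r.sense();print(s['tcp_pos'],s['wrist_force'])
E
```

```text
[0.52013771 0.00379522 0.13026968] [-16.11357859   5.28065736   6.93145878] [1.60155778 5.6642567  0.13393511]
[0.51963439 0.00378421 0.12977794] [-3.74584641  0.03447509  2.02011385]
```

View pics/p2.png

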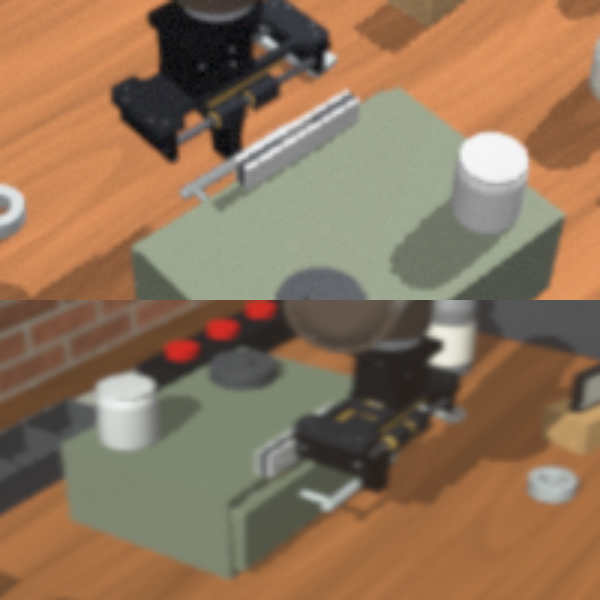

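Call:
{"method": "move_arm", "body": {
  "series": [
    [[0,0.22,0,-0.02,0,-0.1,0],[0,0,0,0.07,0,0,0],[0,0,0,0.07,0,0,0],[0,0,0,0.07,0,0,0]]
  ]
}}

```text
time_s: 4.9
tcp_pos: [0.5235, 0.0033, 0.1238]
ee_rot: [[-0.023, 0.015, 1.0], [0.005, 1.0, -0.015], [-1.0, 0.004, -0.023]]
wrist_force: [-9.1, 3.1, 8.2]
gripper_width: 0.009
```

```bash
python3 -c "
from h import *
s=r.sense();print(s['tcp_pos'],s['wrist_force'])"
```

```text
[0.52349422 0.00331745 0.12383717] [-9.12138782  3.08372113  8.17951028]
```

Call:
{"method": "move_arm", "body": {
  "series": [
    [[0,0,0,0.07,0,0,0],[0,0,0,0.08,0,0,0]]
  ]
}}

```text
time_s: 5.15
tcp_pos: [0.5248, 0.003, 0.1235]
ee_rot: [[-0.044, 0.017, 0.999], [0.003, 1.0, -0.017], [-0.999, 0.002, -0.044]]
wrist_force: [-12.6, 3.9, 9.5]
gripper_width: 0.002
```

Call:
{"method": "move_arm", "body": {
  "series": [
    [[0,0,0,0.09,0,0,0],[0,0,0,0.09,0,0,0]]
  ]
}}

```text
time_s: 5.4
tcp_pos: [0.5264, 0.0028, 0.1232]
ee_rot: [[-0.069, 0.019, 0.997], [0.001, 1.0, -0.019], [-0.998, -0.001, -0.069]]
wrist_force: [-12.8, 5.8, 11.0]
gripper_width: 0.005
```

Call:
{"method": "move_arm", "body": {
  "series": [
    [[0,0.3,0,-0.3,0,0,0],[0,-0.45,0,-0.5,0,0,0],[0,-0.35,0,0,0,0.9,0],[0,0,0,0,0,0.9,0]]
  ]
}}

```text
time_s: 5.9
tcp_pos: [0.4775, 0.0028, 0.2306]
ee_rot: [[-0.002, 0.017, 1.0], [-0.002, 1.0, -0.017], [-1.0, -0.002, -0.002]]
wrist_force: [0.7, -0.6, 1.1]
gripper_width: 0.007
```

```bash
python3 - <<'E'
from h import *
for n in ['scene','side']:
    im,d,p=cap(n,n+'3.png'); w=np.nan_to_num(pts(d,p).reshape(-1,3),nan=9)
    def box(x0,x1,y0,y1,z0,z1): return (w[:,0]>x0)&(w[:,0]<x1)&(w[:,1]>y0)&(w[:,1]<y1)&(w[:,2]>z0)&(w[:,2]<z1)
    for nm,b in dict(rail=(.55,.65,-.1,.2,.122,.132),railfront=(.55,.65,-.1,.2,.105,.122),handle=(.50,.56,-.2,.2,.056,.075),front=(.5,.6,-.2,.2,.02,.055),fronttop=(.55,.62,-.2,.2,.08,.092),cabtop=(.5,.9,-.25,.25,.095,.104)).items():
        P=w[box(*b)]
        if len(P)>5:
            c,s,a=cv2.minAreaRect((P[:,:2]*1000).astype(np.float32)); print(n,nm,len(P),np.round(c,1),np.round(s,1),round(a,2),np.round(np.median(P,0)*1000,1),np.round(np.percentile(P[:,0],[3,97])*1000))
a=cv2.imread('pics/scene3.png')[150:300,230:430];b=cv2.imread('pics/side3.png')[150:250,220:420]
cv2.imwrite('pics/p3.png',np.vstack([cv2.resize(a[:100],None,fx=3,fy=3),cv2.resize(b,None,fx=3,fy=3)]))
E
```

```text
scene rail 244 [591.4  26.5] [131.4  21.2] 89.1 [592.   23.3 125.6] [582. 601.]
scene railfront 225 [611.7  20.6] [ 65.4 193.7] 2.73 [598.4  21.6 114.3] [584. 611.]
scene handle 114 [545.2  -2.1] [ 22.6 124.4] 2.28 [541.5 -33.4  66. ] [536. 554.]
scene front 42 [ 586.8 -148.4] [ 2.8 26. ] 79.98 [ 588.3 -148.6   36.9] [574. 599.]
scene fronttop 111 [578.3  -5.5] [ 41.7 295.9] 6.53 [ 577.8 -101.9   86.9] [573. 613.]
scene cabtop 6140 [691.9  -1.3] [303.1 208.1] 89.46 [684.3 -10.9 100. ] [598. 792.]
side rail 116 [589.   30.5] [129.4  20.4] 89.78 [588.9  35.2 125.7] [581. 599.]
side railfront 129 [588.7  32.8] [128.1  19.2] 88.66 [582.7  41.6 115.2] [580. 596.]
side handle 109 [545.8   8.8] [125.   28.1] 89.86 [537.2  13.7  65.3] [533. 557.]
side front 393 [574.4   7.8] [298.4  25.1] 85.08 [575.   65.4  38.8] [572. 594.]
side fronttop 365 [582.3   6.3] [303.9  45.4] 84.27 [581.2  35.3  87.1] [573. 609.]
side cabtop 1959 [688.3   2.7] [304.9 216.8] 89.16 [675.8  28.   99.9] [590. 785.]
```

View pics/p3.png

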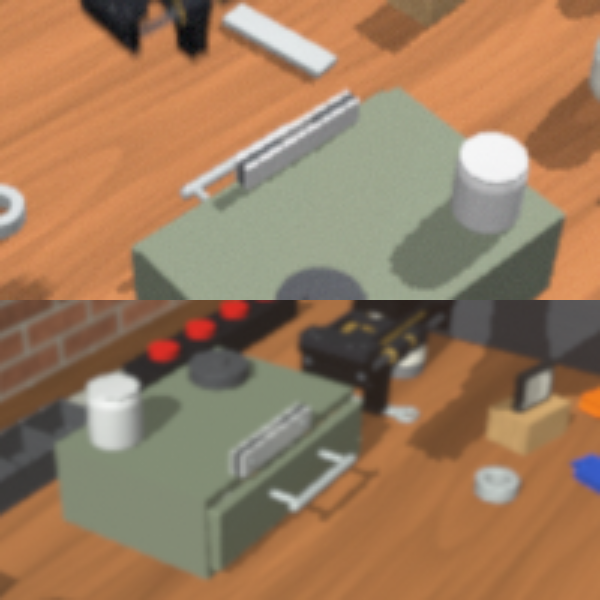

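```bash
python3 - <<'E'
from h import *
im,d,p=cap('side'); w=np.nan_to_num(pts(d,p),nan=9)
a=cv2.imread('pics/side3.png')
cv2.imwrite('pics/p4.png',np.hstack([cv2.resize(a[190:250,270:345],None,fx=7,fy=7,interpolation=cv2.INTER_CUBIC)]))
# profile along rows of pixels crossing the left side / panel corner
for row in (215,222,230,236):
    print(row,[(c,*np.round(w[row,c]*1000).astype(int)) for c in range(280,300)])
# top edge: front-most x of cabtop per y
W=w.reshape(-1,3)
for y0 in (-.12,-.09,.11,.13):
    m=(abs(W[:,1]-y0)<.01); t=W[m&(abs(W[:,2]-.1)<.003)]; f=W[m&(W[:,2]<.08)&(W[:,2]>.02)&(W[:,0]<.6)&(W[:,0]>.5)]
    print(y0,'top x',np.round(np.percentile(t[:,0],[0,3,97,100])*1000),'front',np.round(np.percentile(f[:,0],[5,50,95])*1000))
E
```

```text
215 [(280, np.int64(619), np.int64(153), np.int64(96)), (281, np.int64(616), np.int64(153), np.int64(97)), (282, np.int64(613), np.int64(152), np.int64(97)), (283, np.int64(608), np.int64(152), np.int64(99)), (284, np.int64(607), np.int64(149), np.int64(98)), (285, np.int64(603), np.int64(149), np.int64(99)), (286, np.int64(601), np.int64(147), np.int64(99)), (287, np.int64(598), np.int64(146), np.int64(100)), (288, np.int64(597), np.int64(142), np.int64(98)), (289, np.int64(593), np.int64(142), np.int64(99)), (290, np.int64(590), np.int64(141), np.int64(100)), (291, np.int64(591), np.int64(134), np.int64(96)), (292, np.int64(589), np.int64(132), np.int64(95)), (293, np.int64(590), np.int64(126), np.int64(92)), (294, np.int64(589), np.int64(122), np.int64(89)), (295, np.int64(588), np.int64(118), np.int64(88)), (296, np.int64(586), np.int64(115), np.int64(87)), (297, np.int64(583), np.int64(115), np.int64(88)), (298, np.int64(581), np.int64(112), np.int64(87)), (299, np.int64(578), np.int64(110), np.int64(87))]
222 [(280, np.int64(621), np.int64(153), np.int64(69)), (281, np.int64(61
[... 2547 characters left out ...]
(291, np.int64(582), np.int64(150), np.int64(29)), (292, np.int64(580), np.int64(148), np.int64(29)), (293, np.int64(576), np.int64(148), np.int64(31)), (294, np.int64(578), np.int64(140), np.int64(25)), (295, np.int64(573), np.int64(141), np.int64(27)), (296, np.int64(577), np.int64(131), np.int64(20)), (297, np.int64(577), np.int64(125), np.int64(16)), (298, np.int64(588), np.int64(104), np.int64(-1)), (299, np.int64(585), np.int64(103), np.int64(-1))]
-0.12 top x [ 588.  591. 2014. 2020.] front [571. 573. 575.]
-0.09 top x [ 586.  590. 2010. 2020.] front [571. 574. 576.]
0.11 top x [ 589.  593. 1293. 2023.] front [574. 575. 577.]
0.13 top x [ 588.  594. 1649. 2022.] front [574. 576. 577.]
```

View pics/p4.png

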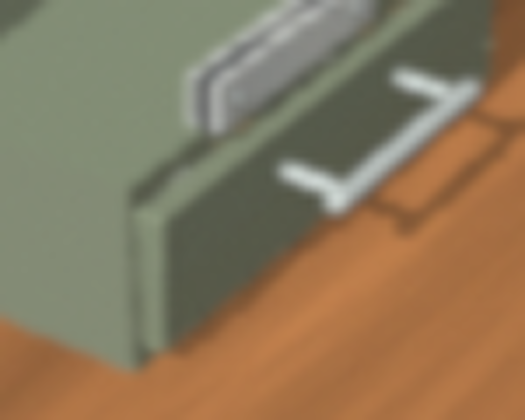

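```bash
python3 - <<'E'
from h import *
z=np.load('side0.npz');w=np.nan_to_num(pts(z['d'],dict(mtx=z['K'],pose=z['T'])),nan=9).reshape(-1,3)
m=(w[:,2]>.084)&(w[:,2]<.091)&(w[:,0]<.55)&(w[:,0]>.45)&(abs(w[:,1])<.16)
P=w[m]; 
for y0 in (-.1,-.05,.03,.08,.13):
    q=P[abs(P[:,1]-y0)<.02][:,0]*1000; print(y0,len(q),np.round([q.min(),q.max()]))
m=(w[:,2]>.02)&(w[:,2]<.07)&(w[:,0]<.6)&(w[:,0]>.45)&(abs(w[:,1])<.16)
q=w[m]; f=q[(q[:,0]<.506)]; print('front face x',np.round(np.median(f[:,0])*1000,1))
m=(w[:,2]>.02)&(w[:,2]<.08)&(w[:,0]>.55)&(w[:,0]<.63)&(abs(w[:,1]-.15)<.006); print('body side front x',np.round(np.sort(w[m][:,0])[:8]*1000))
E
```

```text
-0.1 29 [498. 514.]
-0.05 32 [499. 515.]
0.03 35 [501. 516.]
0.08 39 [501. 517.]
0.13 40 [502. 517.]
front face x 501.4
body side front x [588. 589. 590. 590. 590. 590. 590. 590.]
```

Drawer check: it moved about 73 mm, and the back of the panel now meets the body front (x ≈ 0.588). It was held at 13 N with no further travel, so it is shut. Next I'll turn the tool and look at the holder with the wrist camera.

Call:
{"method": "move_arm", "body": {
  "series": [
    [[0,0,0.94,-0.05,-0.41,0.25,1],[0,0,0.94,-0.05,-0.41,0.25,1],[0,0,0.94,-0.05,-0.41,0.25,1],[0,0,0.94,-0.05,-0.41,0.25,1],[0,0,0.94,-0.05,-0.41,0,1],[0,0,0.94,-0.05,-0.41,0,1],[0,0,0.94,-0.05,-0.41,0,1],[0,0,0.94,-0.05,-0.41,0,1],[0,0,0.94,-0.05,-0.41,0,1],[0,0,0.94,-0.05,-0.41,0,1],[0,0,0,0,0,0,1]]
  ]
}}

```text
time_s: 7.42
tcp_pos: [0.4509, -0.2501, 0.2835]
ee_rot: [[-0.009, -0.973, 0.23], [0.004, 0.23, 0.973], [-1.0, 0.009, 0.002]]
wrist_force: [-0.0, 0.3, 0.1]
gripper_width: 0.996
```

```bash
cat > seg.py <<'E'
from h import *
def rects(w,boxes):
    w=np.nan_to_num(w.reshape(-1,3),nan=9)
    for nm,(x0,x1,y0,y1,z0,z1) in boxes.items():
        P=w[(w[:,0]>x0)&(w[:,0]<x1)&(w[:,1]>y0)&(w[:,1]<y1)&(w[:,2]>z0)&(w[:,2]<z1)]
        if len(P)>5:
            c,s,a=cv2.minAreaRect((P[:,:2]*1000).astype(np.float32)); print(nm,len(P),np.round(c,1),np.round(s,1),round(a,2),np.round(np.median(P,0)*1000,1))
E
python3 - <<'E'
from seg import *
s=r.sense();print(s['tcp_pos'],s['ee_rot'][:,2],s['joints'])
im,d,p=cap('wrist','wrist5.png'); w=pts(d,p); np.savez('wrist5.npz',im=im,d=d,K=p['mtx'],T=p['pose'])
rects(w,dict(standtop=(.36,.52,-.42,-.24,.042,.048),holder=(.36,.52,-.42,-.24,.055,.11),holdertop=(.36,.52,-.42,-.24,.092,.11)))
E
```

```text
[ 0.45094119 -0.25011112  0.28348614] [0.22961453 0.97328015 0.00171023] [-11.01923523  12.00836113 -15.15600857  -0.13318383 -63.36880164
  -2.19445045]
standtop 4203 [ 423.8 -325.1] [90.2 60.1] 75.07 [ 425.9 -328.2   44.8]
holder 1307 [ 424.1 -325.1] [64.  14.3] 75.15 [ 423.9 -326.8   96.6]
holdertop 1272 [ 423.9 -325.1] [64. 14.] 75.15 [ 423.7 -326.6   96.7]
```

View pics/wrist5.png

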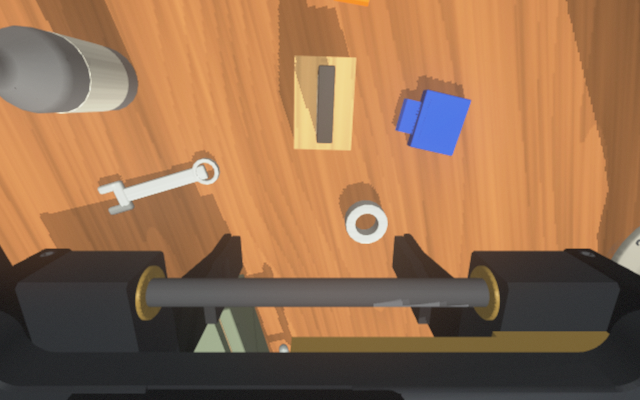

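The wrist picture shows the holder's dark top at (326,104) in the stand, the blue look-alike at (433,122) and the collar at (366,222). I'll move above the holder.

Call:
{"method": "move_arm", "body": {
  "series": [
    [[0,0,-0.2,-0.22,-0.62,-0.3,1],[0,0,0,-0.23,-0.63,-0.3,1],[0,0,0,0,0,-0.5,1],[0,0,0,0,0,0,1]]
  ]
}}

```text
time_s: 7.98
tcp_pos: [0.4248, -0.3239, 0.2145]
ee_rot: [[-0.009, -0.966, 0.259], [0.005, 0.259, 0.966], [-1.0, 0.01, 0.003]]
wrist_force: [-0.4, 0.5, 0.4]
gripper_width: 0.999
```

Call:
{"method": "move_arm", "body": {
  "series": [
    [[-0.035,-0.065,0,-0.015,-0.02,-0.5,1],[0,0,0,0,0,-0.5,1],[0,0,0,0,0,-0.43,1],[0,0,0,0,0,0,1]]
  ]
}}

```text
time_s: 8.48
tcp_pos: [0.429, -0.324, 0.132]
ee_rot: [[0.01, -0.967, 0.255], [-0.005, 0.255, 0.967], [-1.0, -0.011, -0.002]]
wrist_force: [-1.2, -0.1, 0.2]
gripper_width: 0.999
```

Call:
{"method": "move_arm", "body": {
  "series": [
    [[0.02,0.05,0,-0.07,-0.01,-0.03,1],[0,0,0,0,0,0,1]]
  ]
}}

```text
time_s: 8.72
tcp_pos: [0.4268, -0.3247, 0.1331]
ee_rot: [[0.007, -0.967, 0.253], [-0.005, 0.253, 0.967], [-1.0, -0.008, -0.003]]
wrist_force: [-0.4, 0.2, 0.9]
gripper_width: 0.995
```

Call:
{"method": "move_arm", "body": {
  "series": [
    [[0.02,0.06,0.02,-0.06,0,-0.08,1],[0,0,0,0,0,0,1]]
  ]
}}

```text
time_s: 8.98
tcp_pos: [0.4236, -0.3249, 0.1297]
ee_rot: [[0.001, -0.968, 0.25], [-0.003, 0.25, 0.968], [-1.0, -0.002, -0.003]]
wrist_force: [0.3, 1.2, 0.1]
gripper_width: 1.002
```

Call:
{"method": "move_arm", "body": {
  "series": [
    [[0,0,0,0,0,0,0],[0,0,0,0,0,0,0],[0,0,0,0,0,0,0],[0,0,0,0,0,0,0],[0,0,0,0,0,0,0],[0,0,0,0,0,0,0]]
  ]
}}

```text
time_s: 9.72
tcp_pos: [0.4237, -0.3251, 0.1299]
ee_rot: [[0.001, -0.968, 0.251], [-0.003, 0.251, 0.968], [-1.0, -0.002, -0.003]]
wrist_force: [-0.3, -0.3, 0.7]
gripper_width: 0.401
```

Call:
{"method": "move_arm", "body": {
  "series": [
    [[0,0,0,0,0,0,0],[0,0,0,0,0,0,0],[0,0,0,0,0,0,0],[0,0,0,0,0,0,0]]
  ]
}}

```text
time_s: 10.22
tcp_pos: [0.4238, -0.3251, 0.1299]
ee_rot: [[0.001, -0.968, 0.25], [-0.003, 0.25, 0.968], [-1.0, -0.002, -0.003]]
wrist_force: [1.2, 0.3, -0.2]
gripper_width: 0.158
```

Call:
{"method": "move_arm", "body": {
  "series": [
    [[0,0,0,0,0,0.3,0],[0,0,0,0,0,0.4,0],[0,0,0,0,0,0.6,0],[0,0,0,0,0,0.9,0],[0,0,0,0,0,0,0]]
  ]
}}

```text
time_s: 10.85
tcp_pos: [0.423, -0.3248, 0.2648]
ee_rot: [[-0.001, -0.968, 0.251], [-0.002, 0.251, 0.968], [-1.0, 0.0, -0.002]]
wrist_force: [-0.4, 1.1, -1.3]
gripper_width: 0.161
```

Call:
{"method": "move_arm", "body": {
  "series": [
    [[0,0,0.86,0.35,0.9,0.06,0],[0,0,0.86,0.35,0.9,0.06,0],[0,0,0,0.35,0.9,0.06,0],[0,0,0,0.35,0.9,0.06,0],[0,0,0,0.35,0.9,0.06,0],[0,0,0,0.35,0.9,0.06,0],[0,0,0,0.35,0.9,0.06,0],[0,0,0,0.35,0.9,0.06,0],[0,0,0,0,0,0,0],[0,0,0,0,0,0,0]]
  ]
}}

```text
time_s: 12.1
tcp_pos: [0.5895, 0.1215, 0.2845]
ee_rot: [[-0.014, -1.0, 0.01], [-0.003, 0.01, 1.0], [-1.0, 0.014, -0.003]]
wrist_force: [0.1, -0.3, 0.1]
gripper_width: 0.159
```

```bash
python3 - <<'E'
from seg import *
s=r.sense();print(s['tcp_pos'],s['ee_rot'][:,2],s['ee_rot'][:,0],s['joints'])
im,d,p=cap('wrist','wrist6.png'); w=pts(d,p); np.savez('wrist6.npz',im=im,d=d,K=p['mtx'],T=p['pose'])
rects(w,dict(rail=(.55,.65,-.1,.2,.123,.132),cab=(.5,.9,-.2,.2,.095,.104),held=(.5,.7,.06,.16,.14,.24)))
E
```

```text
[0.58951128 0.12152067 0.28454877] [ 0.01038051  0.99994126 -0.00311762] [-0.0141142  -0.00297096 -0.99989598] [ 26.95598274  20.43542878  -3.04599123  -0.23286421 -67.31676787
 -27.46071588]
rail 3168 [589.   32.2] [122.7  17. ] 89.39 [589.   22.3 125.8]
cab 46867 [689.9  57.1] [188.7 209.2] 89.53 [685.2  33.4  99.7]
held 1233 [588.4 100.8] [32.6 23.2] 0.31 [588.1 109.6 227.3]
```

View pics/wrist6.png

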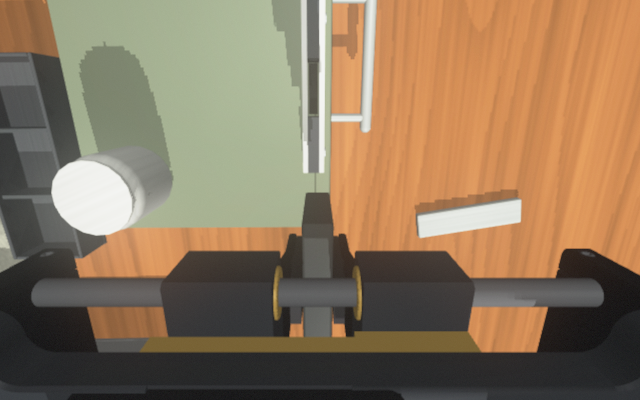

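```bash
python3 - <<'E'
from seg import *
z=np.load('wrist6.npz');p=dict(mtx=z['K'],pose=z['T']);w=pts(z['d'],p)
a=cv2.cvtColor(z['im'],cv2.COLOR_RGB2BGR)[0:210,280:350]
cv2.imwrite('pics/p7.png',cv2.resize(a[0:190],None,fx=6,fy=3,interpolation=cv2.INTER_CUBIC))
for row in (5,20,35,45,50,55,60,65,75,85,95,105,110,115,120,125,135,150,165,170,174):
    print(row,round(w[row,313,1]*1000,1),'|',' '.join(f'{c}:{w[row,c,0]*1000:.0f}/{w[row,c,2]*1000:.0f}' for c in range(300,326,1) ) if row in (20,85,150) else [round(w[row,c,2]*1000) for c in (311,313,315,316)])
# rail top extents in x for y bins; y extents
W=np.nan_to_num(w.reshape(-1,3),nan=9); R=W[(abs(W[:,2]-.126)<.003)&(W[:,0]>.56)&(W[:,0]<.62)&(W[:,1]<.1)&(W[:,1]>-.1)]
for y0 in (-.02,0,.02,.04,.06,.08):
    q=R[abs(R[:,1]-y0)<.008][:,0]*1000; print(y0,np.round(np.percentile(q,[1,99]),1))
print('ymax',np.sort(R[:,1])[-8:],'ymin',R[:,1].min())
K=z['K'];T=z['T'];c=T[:3,3];print('cam',c)
# held holder top edge
H=W[(W[:,2]>.2)&(W[:,2]<.235)&(abs(W[:,0]-.59)<.02)&(W[:,1]>.07)&(W[:,1]<.16)]
for y0 in (.092,.097,.102,.107):
    q=H[abs(H[:,1]-y0)<.0025]; print('held',y0,len(q),np.round(np.percentile(q[:,0]*1000,[1,99]),1),np.round(np.median(q[:,2])*1000,1))
print(H[:,1].min())
E
```

```text
5 -25.9 | [126, 125, 126, 125]
20 -16.5 | 300:599/100 301:598/98 302:597/126 303:596/127 304:595/124 305:594/127 306:594/125 307:593/124 308:592/125 309:592/125 310:591/126 311:590/125 312:589/124 313:589/125 314:588/127 315:587/126 316:587/127 317:586/126 318:585/125 319:584/125 320:584/126 321:583/126 322:582/126 323:582/126 324:581/125 325:580/127
35 -6.6 | [127, 126, 126, 125]
45 -0.0 | [126, 126, 126, 125]
50 3.4 | [127, 127, 125, 126]
55 6.6 | [127, 126, 126, 126]
60 7.9 | [110, 109, 110, 108]
65 12.2 | [115, 115, 115, 115]
75 19.4 | [115, 114, 115, 116]
85 26.8 | 300:600/100 301:599/98 302:598/100 303:597/125 304:596/125 305:595/125 306:595/125 307:594/126 308:593/100 309:592/114 310:592/113 311:591/115 312:590/116 313:589/115 314:588/115 315:588/115 316:587/115 317:586/114 318:585/87 319:584/112 320:584/126 321:583/126 322:583/127 323:582/127 324:581/125 325:579/87
95 34.2 | [115, 115, 115, 115]
105 41.8 | [115, 114, 115, 116]
110 45.7 | [115, 115, 115, 114]
115 50.0 | [102, 103, 101, 104]
120 52.9 | [126, 127, 127, 126]
125 56.8 | [126, 125, 126, 126]
135 64.4 | [126, 126, 1
[... 720 characters left out ...]
594.8] 220.4Traceback (most recent call last):
  File "<stdin>", line 16, in <module>
    return _quantile_unchecked(
        a, q, axis, out, overwrite_input, method, keepdims, weights)
    return _ureduce(a,
                    func=_quantile_ureduce_func,
    ...<5 lines>...
                    overwrite_input=overwrite_input,
                    method=method)
    r = func(a, **kwargs)
    result = _quantile(arr,
                       quantiles=q,
    ...<2 lines>...
                       out=out,
                       weights=wgt)
    slices_having_nans = np.isnan(arr[-1, ...])
                                  ~~~^^^^^^^^^
IndexError: index -1 is out of bounds for axis 0 with size 0
```

View pics/p7.png

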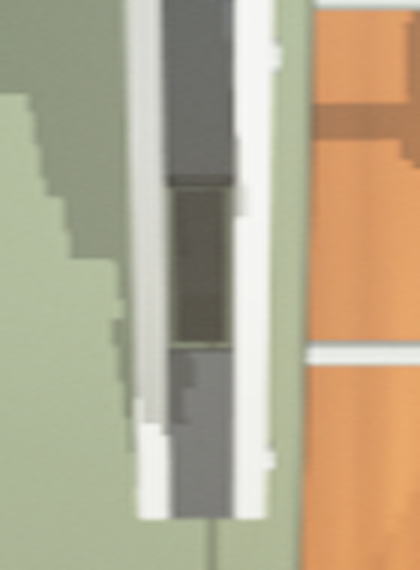

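The wrist picture shows the slot with its dark floor at (313,60–116), which puts its centre near x 0.589, y 0.029. The held holder is at (317,210). I'll move above the slot.

Call:
{"method": "move_arm", "body": {
  "series": [
    [[0.02,-0.1,0,0,-0.7,0,0],[0,0,0,0,-0.7,0,0],[0,0,0,0,-0.13,-0.3,0],[0,0,0,0,0,0,0]]
  ]
}}

```text
time_s: 12.65
tcp_pos: [0.587, 0.0223, 0.2656]
ee_rot: [[-0.001, -1.0, 0.016], [-0.0, 0.016, 1.0], [-1.0, 0.001, -0.0]]
wrist_force: [0.5, 0.0, 0.1]
gripper_width: 0.16
```

Call:
{"method": "move_arm", "body": {
  "series": [
    [[0,0,0.05,0.035,0.11,-0.2,0],[0,0,0,0,0,0,0]]
  ]
}}

```text
time_s: 12.9
tcp_pos: [0.5892, 0.029, 0.2539]
ee_rot: [[-0.0, -1.0, 0.01], [-0.0, 0.01, 1.0], [-1.0, 0.0, -0.0]]
wrist_force: [0.5, -0.2, -0.3]
gripper_width: 0.158
```

Well aligned. I'll descend to just above the mouth and check with the scene and side cameras.

Call:
{"method": "move_arm", "body": {
  "series": [
    [[0,0,0,0,0,-0.17,0],[0,0,0,0,0,-0.1,0],[0,0,0,0,0,0,0]]
  ]
}}

```text
time_s: 13.28
tcp_pos: [0.5894, 0.0303, 0.2368]
ee_rot: [[0.001, -1.0, 0.007], [-0.0, 0.007, 1.0], [-1.0, -0.001, -0.0]]
wrist_force: [1.1, -0.5, -0.4]
gripper_width: 0.158
```

```bash
python3 - <<'E'
from seg import *
s=r.sense();print(s['tcp_pos'],s['wrist_force'])
T={}
for n in ['scene','side']:
    im,d,p=cap(n,n+'8.png'); w=pts(d,p); print(n)
    rects(w,dict(rail=(.55,.65,-.1,.2,.122,.129),held=(.55,.63,-.02,.08,.145,.175)))
    # project slot mouth & tip expectations
a=cv2.imread('pics/scene8.png')[140:240,270:400];b=cv2.imread('pics/side8.png')[140:240,250:380]
cv2.imwrite('pics/p8.png',np.hstack([cv2.resize(a,None,fx=3,fy=3,interpolation=cv2.INTER_CUBIC),cv2.resize(b,None,fx=3,fy=3,interpolation=cv2.INTER_CUBIC)]))
E
```

```text
[0.58944768 0.03027196 0.23682927] [ 1.05146074 -0.51145479 -0.43238333]
scene
rail 182 [591.2  24. ] [125.2  20.8] 89.72 [593.    6.3 125.4]
held 106 [599.2  25.8] [61.2 18. ] 80.61 [597.3  15.  164.2]
side
rail 123 [590.  32.] [ 19.4 129.1] 0.15 [588.1  39.6 125.3]
held 82 [582.6  36.2] [64.  17.3] 79.83 [584.1  45.  162. ]
```

View pics/p8.png

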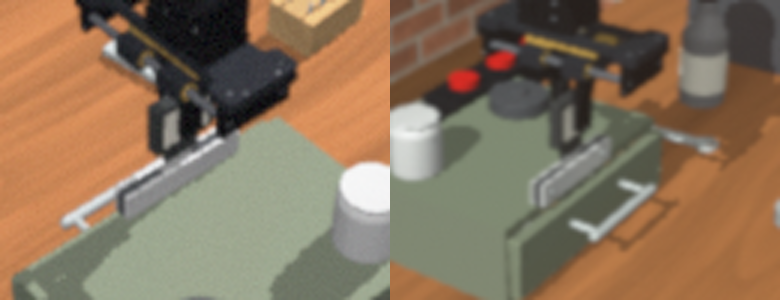

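Call:
{"method": "move_arm", "body": {
  "series": [
    [[0,0,0.02,0,-0.03,-0.06,0],[0,0,0,0,0,-0.05,0],[0,0,0,0,0,0,0]]
  ]
}}

```text
time_s: 13.75
tcp_pos: [0.5899, 0.0282, 0.2309]
ee_rot: [[0.003, -1.0, 0.005], [0.0, 0.005, 1.0], [-1.0, -0.003, 0.0]]
wrist_force: [0.2, -0.1, 0.2]
gripper_width: 0.162
```

Call:
{"method": "move_arm", "body": {
  "series": [
    [[0,0,0,0,0,-0.06,0],[0,0,0,0,0,0,0]]
  ]
}}

```text
time_s: 14.0
tcp_pos: [0.5899, 0.0282, 0.2271]
ee_rot: [[0.003, -1.0, 0.005], [0.0, 0.005, 1.0], [-1.0, -0.003, 0.0]]
wrist_force: [0.4, 0.6, 0.0]
gripper_width: 0.162
```

Call:
{"method": "move_arm", "body": {
  "series": [
    [[0,0.02,0,-0.015,0,-0.05,0],[0,0,0,0,0,-0.04,0],[0,0,0,0,0,0,0]]
  ]
}}

```text
time_s: 14.38
tcp_pos: [0.5889, 0.0282, 0.2213]
ee_rot: [[-0.0, -1.0, 0.005], [0.0, 0.005, 1.0], [-1.0, 0.0, 0.0]]
wrist_force: [0.4, -0.1, 0.4]
gripper_width: 0.158
```

Call:
{"method": "move_arm", "body": {
  "series": [
    [[0,0,0,0,0,-0.05,0],[0,0,0,0,0,0,0]]
  ]
}}

```text
time_s: 14.62
tcp_pos: [0.5894, 0.0283, 0.2188]
ee_rot: [[0.001, -1.0, 0.004], [0.0, 0.004, 1.0], [-1.0, -0.001, 0.0]]
wrist_force: [-1.8, 0.3, 2.2]
gripper_width: 0.16
```

The tip met the strip at about 2 N at the expected height (TCP z ≈ 0.219). I'll carry on gently.

Call:
{"method": "move_arm", "body": {
  "series": [
    [[0,0,0,0,0,-0.06,0],[0,0,0,0,0,-0.03,0]]
  ]
}}

```text
time_s: 14.88
tcp_pos: [0.5894, 0.0283, 0.2142]
ee_rot: [[0.002, -1.0, 0.004], [0.0, 0.004, 1.0], [-1.0, -0.002, 0.0]]
wrist_force: [-1.3, 0.4, 4.5]
gripper_width: 0.16
```

Call:
{"method": "move_arm", "body": {
  "series": [
    [[0,0,0,0,0,-0.06,0],[0,0,0,0,0,-0.04,0]]
  ]
}}

```text
time_s: 15.12
tcp_pos: [0.5896, 0.0283, 0.2108]
ee_rot: [[0.003, -1.0, 0.003], [-0.001, 0.003, 1.0], [-1.0, -0.003, -0.001]]
wrist_force: [-7.3, 2.3, 20.2]
gripper_width: 0.16
```

Call:
{"method": "move_arm", "body": {
  "series": [
    [[0,0.02,0,-0.01,0,-0.03,0],[0,0,0,0,0,-0.03,0]]
  ]
}}

```text
time_s: 15.38
tcp_pos: [0.5895, 0.0283, 0.2109]
ee_rot: [[0.003, -1.0, 0.001], [-0.001, 0.001, 1.0], [-1.0, -0.003, -0.001]]
wrist_force: [-5.5, 0.7, 12.6]
gripper_width: 0.16
```

```bash
python3 - <<'E'
from seg import *
for n in ['scene','side']:
    im,d,p=cap(n,n+'9.png'); s=r.sense();print(s['tcp_pos'],s['wrist_force'],s['gripper_width']); w=pts(d,p)
    W=np.nan_to_num(w.reshape(-1,3),nan=9)
    rects(w,dict(held=(.55,.63,-.02,.08,.145,.182)))
    H=W[(abs(W[:,0]-.59)<.02)&(abs(W[:,1]-.028)<.036)&(W[:,2]>.13)&(W[:,2]<.2)]
    for y0 in (.0,.056): 
        q=H[abs(H[:,1]-y0)<.006]; print('z range at',y0,len(q),np.round(np.percentile(q[:,2],[2,98])*1000) if len(q) else None)
a=cv2.imread('pics/scene9.png')[150:230,290:390];b=cv2.imread('pics/side9.png')[140:220,260:360]
cv2.imwrite('pics/p9.png',np.hstack([cv2.resize(x,None,fx=4,fy=4,interpolation=cv2.INTER_CUBIC) for x in(a,b)]))
E
```

```text
[0.58946196 0.02838782 0.2108623 ] [-4.46130572  0.40864444 10.56967132] 0.16022584661067932
held 192 [596.4  22.1] [58.  31.8] 61.07 [597.7  10.8 165.3]
z range at 0.0 100 [131. 180.]
z range at 0.056 10 [130. 162.]
[0.58948087 0.0283432  0.21090197] [-3.85820016  0.34579503 10.62577493] 0.15782357659172866
held 160 [589.1  37.2] [50.8 35.2] 61.6 [583.8  42.1 167.5]
z range at 0.0 3 [134. 144.]
z range at 0.056 64 [130. 178.]
```

View pics/p9.png

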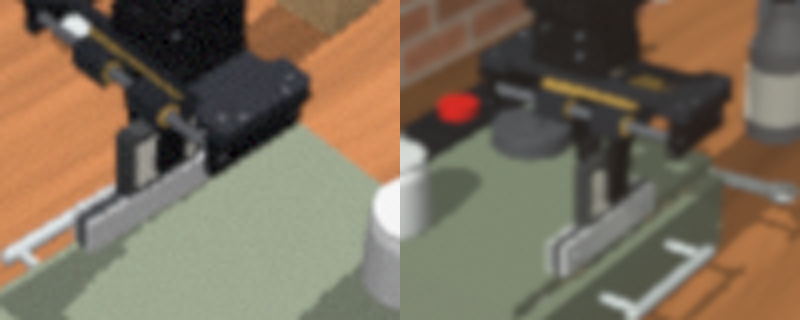

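Call:
{"method": "move_arm", "body": {
  "series": [
    [[0,0,0,0,0,-0.05,0],[0,0,0,0,0,-0.05,0]]
  ]
}}

```text
time_s: 15.72
tcp_pos: [0.5893, 0.0284, 0.2109]
ee_rot: [[0.006, -1.0, -0.0], [-0.003, -0.0, 1.0], [-1.0, -0.006, -0.003]]
wrist_force: [-6.7, 1.4, 15.7]
gripper_width: 0.155
```

```bash
python3 - <<'E'
from seg import *
for i in range(4):
    im,d,p=cap('side'); s=r.sense();print(s['time_s'],s['tcp_pos'],s['wrist_force'],s['gripper_width'])
w=pts(d,p); rects(w,dict(front=(.55,.6,.08,.15,.03,.08)))
E
```

```text
15.775 [0.58931896 0.02844965 0.2108525 ] [-6.9050727   1.55624475 16.11962612] 0.15737032830585285
15.825 [0.58930345 0.02844678 0.21085118] [-6.52748013  1.4481491  14.91156995] 0.16082612747340658
15.875 [0.5893151  0.02841693 0.21085498] [-7.06847322  1.9534749  16.55666378] 0.1585930053291747
15.925 [0.58932838 0.02845266 0.21084359] [-6.20081665  0.45396738 17.07531546] 0.1611656386072528
front 200 [576.3 117.9] [72.8 21.3] 73.62 [575.5 120.8  55.3]
```

The hold is steady at about 16 N down with z unchanged, so the holder is home. The drawer front is still at x ≈ 0.575. Handing in.

```bash
python3 -c "
from station import r
print(r.finish_job())"
```

```text
the job is handed in; nothing more can be done
None
```

The drawer is shut and the label holder is pressed home in the rail. I handed in the job at about 16 s with the fingers still holding it down.

- **Drawer:** I pushed it about 73 mm by its handle, until it took roughly 13 N with no further travel. The front panel then sat against the cabinet body, and its face was still at about x 0.575 just before hand-in. A thin dark line remains between panel and body in the pictures. The depth readings, good to about 2 mm, place the panel against the body, so I took the line as a shadow or seam.
- **Holder:** I took the dark one from the wooden stand and left the blue and orange look-alikes alone. The tongue entered the slot without contact and met the strip at about 2 N. The force then climbed to about 20 N at the expected height, which means the shoulders are on the rail.
- **Final hold:** The last readings showed about 16 N downward and a 6–7 N sideways load, with the height steady at 0.2109 m.
- **Disagreements:** The scene and side cameras differed by up to 6–8 mm along y, so I relied on the wrist camera for the grasp and the fit. Their outlines of the held holder were too hidden by the fingers to use.

I did not measure the other objects again at the end. Nothing touched them as far as the force readings and pictures showed.

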